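Swing the index bar to the long hub bolt

TASK

Swing the pinned aluminium index bar round about its pin until it points straight at the longer of the two standing bronze bolts, so that the bolt's bearing can be read off. Let go of the bar and leave both bolts standing where they are.

Things in the scene. Friction and masses are not known exactly. Their poses are not given: they have to be found in the camera images.
- index_bar: index bar: flat aluminium bar 30 mm wide, 20 mm thick, swinging level about an upright pin on a fixed dark round plate (124 mm across, 6 mm high). Origin on the pin axis at the bar's underside, 8 mm above the rubber mat (mat top at z = 3 mm); z up, x along the bar to its pointed tip 185 mm from the pin. At first it points roughly away from the robot, between the bolts, which stand beyond its reach
- index_end (a point): point on the index bar's centre line 155 mm from the pin, half-way up the 20 mm thickness (18 mm above the mat): the place to push its side. The full 30 mm width runs to 170 mm from the pin. The pivot is stiff: about 2 N sideways here turns it, and it stays where it is left. It can swing further than needed either way
- long_bolt_mid (a point): the longer bronze bolt, loose, standing upright on its hexagon head with the threaded shank up; 70 mm high, head 52 mm across corners and 18 mm high, shank 29 mm across. Point on its axis, half-way up (35 mm above the mat). Left or right of the bar by chance
- short_bolt_mid (a point): the shorter bronze bolt, a bystander, loose, standing in the same way on the other side; 38 mm high, same head and shank diameter. Point on its axis, half-way up (19 mm above the mat)
Things that resemble listed ones, but are neither listed nor needed, are in the scene too. Leave any orange look-alike of the part that bears index_bar alone. What is shaped like the part that bears long_bolt_mid but purple is not meant.

How it is judged:
By the outcome, as a careful person would: the job done as asked, in the order asked, and still so for the second after the job is handed in, with the robot touching nothing.
It also fails if it takes over 35 s, if anything falls off the work surface, if the arm or the gripper's body presses on something with over 40 N, if the wrist force passes 120 N, or if a joint passes its speed limit or range.

ROBOT

A 7-joint arm with a two-finger parallel gripper is mounted at the origin on the work surface. World frame = base frame: x ahead of the robot, y to its left, z up, the work surface at z = 0. Lengths are in mm, angles in degrees, forces in N, time in s.
With the tool pointing down it reaches from about 425 to 950 mm from the base axis. Payload 4.7 kg.
Tool frame: the origin (TCP) lies midway between the tips of the shut fingers; the grasp point (between the pads) lies 19 mm behind it; z points along the fingers, y is the direction in which the jaws open and shut (so a half turn about z gives the same grasp; the last joint's range is limited). The gripper opens to 87 mm and grips with 3 to 60 N. Pads are 19 mm wide; open, the fingers measure 117 mm over their backs; the gripper's body (75 mm by 190 mm) begins 51 mm behind the grasp point.
Start: joints at [-73.104, 26.849, -2.785, 87.806, 1.381, 65.374, -4.715], TCP at [214.725, 639.955, 222.573] pointing down, gripper open.
Joint ranges: [-148.3, 148.3], [-19.14, 114.17], [-79.39, 73.82], [5.75, 140.21], [-59.74, 239.74], [12.07, 113.84], [-152.46, 152.46]. Speed limits (degrees/s): [147.25, 147.25, 180, 180, 180, 180, 180].

INTERFACE

Orientations are given as [roll, pitch, yaw] about the fixed x, y, z axes, in that order (R = Rz(yaw) Ry(pitch) Rx(roll)).
In Python, from bench import ctrl, imaging, job, spotter gives the robot as it stands. The module is installed in compiled form; this text tells all that it offers.
- The arm moves only by the tool move_arm, never from a script. Its argument "motion" is a list of rows, each a list of 7 numbers: the shift along the world's x, y, z as a fraction of full scale, then the turn, a rotation vector about the world's x, y, z as a fraction of full scale, then the opening, from 0 (shut) to 1 (fully open). A call has 1 to 8 rows; each row is the pose to reach, as a shift and turn from the pose commanded when the call began, turning the shorter way round; what a row does not reach only later rows make up. Full scale, the value 1, is 0.6 m for a shift and pi rad for a turn. A row lasts 1/8 s, in which the tool goes at most 62.5 mm and 10.7 degrees, less where a joint would pass 70% of its speed; a pose out of reach is approached as far as the arm can. A call with a number of a shift or a turn outside -1 to 1 is refused whole. A call with a gripper value outside its range is refused whole. The fingers move at their own pace and stop on an object; the grip force is fixed at half the most. Time passes only in rows, so rows that repeat a pose let the fingers close. It gives the time, the measured TCP pose, the force and the opening at its end, in the units of the state.
- ctrl.observe(): the state, without advancing time (a new reading comes with each control period).
- imaging.read_camera(name): name is "scene" or "top" or "wrist"; returns a dict with "image" (384x512x3 uint8, red, green, blue), "range_z" (384x512 float32, mm along the optical axis (not along the pixel's ray), 0 where there is no reading), "fx", "fy", "cx", "cy" (pixels), "dist_coeffs" ([k1, k2, p1, p2, k3] as OpenCV has them; the pictures are not rectified), "origin" and "rotation" of the camera in the world; the wrist camera has in their place "hand_eye" (4x4, takes a point from camera to tool coordinates, whose origin is the TCP and whose axes are the flange's). Camera axes: x right, y down, z forward; pixel columns grow to the right and rows downward; lengths in mm; the calibration is good to about 2 mm. A picture is of the moment at which its call begins: read the wrist's pose just before it.
- job.sign_off(): hands the job in, once; it reports no verdict.
Trained networks look in a picture, given as the dict that the camera call returned (one of the last four; its "shot" number tells which), for a name from the list of things; names that differ only in an ending like _2 or _b are one class to them, and where a whole thing is asked for, a point or a joint stands for the part that bears it (a point fixed in the world has none). Each returns a list of dicts, best first, with "score" (0 to 1); they miss things now and then, are a little off and sometimes report something else, mostly with a low value. They report only what shows in the picture. A call takes as long as a camera call. They do not tell look-alikes from the thing itself.
- spotter.outline_of(picture, target): "mask" (384x512 bool, what is visible of it) and "box" ([left, top, right, bottom] in pixels, round what is visible of it).
- spotter.pinpoint(picture, target): "centre" ([column, row] in pixels: a listed point, or the origin of a listed thing).
The state is a dict: "clock": time; "joint_pos": joint angles; "joint_vel": joint speeds; "tau": joint torques, N m; "tool_pos": TCP position; "eef_rot": TCP orientation; "force": force on the tool from outside, world axes, zero at the start; "torque": the same for the moment, N m; "grip_width": finger opening in mm.
Only numpy, scipy, OpenCV 4.12 (cv2) and the standard library are available. Lean on these libraries where they do the work, as an engineer would, in place of code of your own. Each camera call takes 0.05 s, during which the arm holds its last target. There are 200 camera calls.

## Working session

There is one attempt and no reset: what is moved stays moved. The work goes in short steps, Python scripts to look and compute and a tool call to move; the robot and the scene stay as the last step left them, time stands still between calls to the robot, and variables do not carry over. Pictures are saved under pics/ and viewed, about 8 in all and at most 12, crops included, and the job is handed in when it is done.

Besides the shell and the picture viewer there is one more tool, called after ">>>" as name(argument=value, ...), one argument or row to a line, values as JSON. move_arm: Moves the arm, as the interface text tells. Its arguments: {"type":"object","properties":{"motion":{"type":"array","items":{"type":"array","items":{"type":"number","minimum":-1,"maximum":1}}}},"required":["motion"]}

```bash
mkdir -p pics
cat > h.py <<'E'
import numpy as np, cv2
from bench import ctrl, imaging, job, spotter
def ray(p,px):
    K=np.array([[p["fx"],0,p["cx"]],[0,p["fy"],p["cy"]],[0,0,1.]])
    u=cv2.undistortPoints(np.array(px,float).reshape(-1,1,2),K,np.array(p["dist_coeffs"],float)).reshape(-1,2)
    return np.c_[u,np.ones(len(u))]
def atz(p,px,z):
    d=ray(p,px)@np.array(p["rotation"]).T; o=np.array(p["origin"])
    return o+d*((z-o[2])/d[:,2])[:,None]
def save(p,n): cv2.imwrite(f"pics/{n}.png",p["image"][:,:,::-1])
E
python3 - <<'E'
from h import *
s=ctrl.observe();print(s["clock"],s["tool_pos"],s["eef_rot"],s["force"])
ims=[]
for c in("top","scene"):
    p=imaging.read_camera(c);ims.append(p["image"]);print(c,p["origin"],p["rotation"])
    for t in("index_bar","index_end","long_bolt_mid","short_bolt_mid"):
        z={"index_bar":11,"index_end":21,"long_bolt_mid":38,"short_bolt_mid":22}[t]
        for r in spotter.pinpoint(p,t)[:4]: print(t,round(r["score"],2),np.round(r["centre"]),np.round(atz(p,r["centre"],z)[0],1))
    save(p,c+"0")
E
```

```text
0.0 [214.56899796 639.34696036 221.4995131 ] [-1.79888226e+02  3.28917773e-03  1.61448285e+02] [ 0.3624516  -0.15241658 -0.00039847]
top [ 354.77006138  -39.82878322 1578.41315341] [-1.73238030e+02 -1.51754940e-01 -9.11434542e+01]Traceback (most recent call last):
  File "<stdin>", line 8, in <module>
  File "h.py", line 9, in atz
    return o+d*((z-o[2])/d[:,2])[:,None]
                         ~^^^^^
IndexError: too many indices for array: array is 1-dimensional, but 2 were indexed
```

Camera rotation is given as roll/pitch/yaw in degrees.

```bash
sed -i 's/@np.array(p\["rotation"\]).T/@R(p["rotation"]).T/' h.py
cat >> h.py <<'E'
from scipy.spatial.transform import Rotation
def R(r): return Rotation.from_euler("xyz",r,degrees=True).as_matrix()
E
python3 - <<'E'
from h import *
for c in("top","scene"):
    p=imaging.read_camera(c);print(c,p["origin"],p["rotation"])
    for t in("index_bar","index_end","long_bolt_mid","short_bolt_mid"):
        z={"index_bar":11,"index_end":21,"long_bolt_mid":38,"short_bolt_mid":22}[t]
        for r in spotter.pinpoint(p,t)[:4]: print(t,round(r["score"],2),np.round(r["centre"]),np.round(atz(p,r["centre"],z)[0],1))
    save(p,c+"0")
E
```

```text
top [ 354.77006138  -39.82878322 1578.41315341] [-1.73238030e+02 -1.51754940e-01 -9.11434542e+01]
index_bar 0.87 [131. 259.] [314.9 385.8  11. ]
index_bar 0.77 [381. 266.] [ 277.  -458.6   11. ]
index_bar 0.56 [254. 201.] [503.2 -35.5  11. ]
index_end 0.85 [242. 154.] [667.    4.5  21. ]
index_end 0.57 [136. 209.] [483.6 367.5  21. ]
index_end 0.56 [386. 224.] [ 416.7 -479.5   21. ]
long_bolt_mid 0.55 [294. 125.] [ 760.7 -177.4   38. ]
long_bolt_mid 0.48 [302. 149.] [ 677.6 -201.3   38. ]
short_bolt_mid 0.49 [191. 152.] [676.7 178.7  22. ]
scene [1376.2030328   255.86631898  788.44074193] [-128.58419485   -1.19839939  108.6065411 ]
index_bar 0.87 [390. 202.] [341.5 390.3  11. ]
index_bar 0.72 [247. 207.] [519.1 -25.5  11. ]
index_bar 0.57 [163. 143.] [ 280.1 -443.6   11. ]
index_end 0.9 [136. 161.] [ 426.9 -466.2   21. ]
index_end 0.87 [246. 238.] [654.4  17.3  21. ]
index_end 0.74 [302. 262.] [685.9 180.   21. ]
index_end 0.72 [378. 228.] [488.9 361.9  21. ]
long_bolt_mid 0.9 [163. 250.] [ 784.4 -166.5   38. ]
short_bolt_mid 0.56 [302. 261.] [682.4 180.4  22. ]
```

View pics/top0.png

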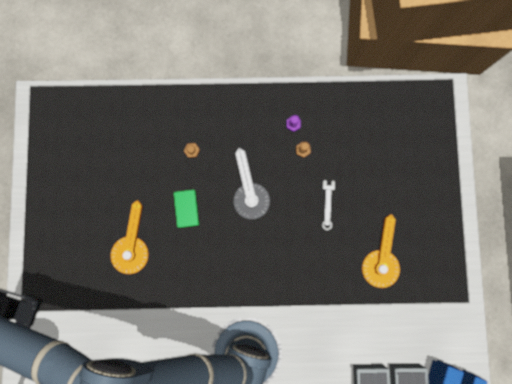

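View pics/scene0.png

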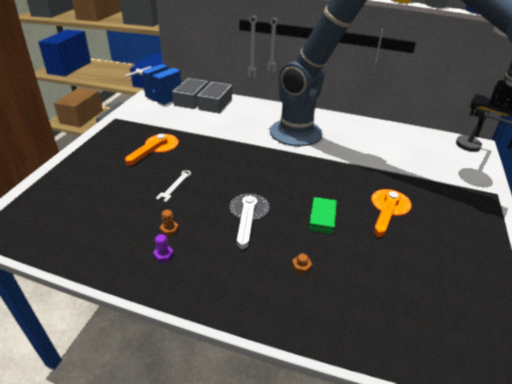

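Top view: the aluminium bar runs from pin (252,200) to tip (240,150). The orange look-alike bars are at (130,255) and (381,268). The bronze bolts are at (191,150) and (303,149), and the purple decoy is at (294,122).

Scene view: the bronze bolt at (168,222) is tall and the one at (302,262) is short. So the long one is at top pixel (303,149), about (677,-201) on the robot's right. I'll move over it for a close look.

>>> move_arm(
  motion=[
    [0.08,-0.06,0.04,0,0,0,1],
    [0.16,-0.14,0.08,0,0,0,1],
    [0.24,-0.22,0.12,0,0,0,1],
    [0.32,-0.32,0.16,0,0,0,1],
    [0.4,-0.42,0.2,0,0,0,1],
    [0.45,-0.52,0.25,0,0,0,1],
    [0.47,-0.6,0.3,0,0,0,1],
    [0.5,-0.7,0.3,0,0,0,1],
  ],
)

```text
clock: 1.6
tool_pos: [496.5, 271.2, 391.5]
eef_rot: [179.9, 0.1, 161.5]
force: [0.5, -0.1, -0.1]
grip_width: 86.8
```

>>> move_arm(
  motion=[
    [0.05,-0.1,0,0,0,0,1],
    [0.1,-0.2,0,0,0,0,1],
    [0.1,-0.3,0,0,0,0,1],
    [0.1,-0.4,0,0,0,0,1],
    [0.1,-0.5,0,0,0,0,1],
    [0.1,-0.58,0,0,0,0,1],
    [0.1,-0.58,0,0,0,0,1],
    [0.1,-0.58,0,0,0,0,1],
  ],
)

```text
clock: 2.6
tool_pos: [555.5, -74.6, 389.7]
eef_rot: [179.9, -0.0, 161.5]
force: [-0.6, 1.2, -0.4]
grip_width: 87.1
```

```bash
cat >> h.py <<'E'
def wrist():
    s=ctrl.observe(); p=imaging.read_camera("wrist")
    H=np.array(p["hand_eye"]); T=np.eye(4); T[:3,:3]=R(s["eef_rot"]); T[:3,3]=s["tool_pos"]
    W=T@H; p["origin"]=W[:3,3]; p["rotation"]=Rotation.from_matrix(W[:3,:3]).as_euler("xyz",degrees=True)
    return s,p
Z={"index_bar":11,"index_end":21,"long_bolt_mid":38,"short_bolt_mid":22}
def pts(p):
    for t in Z:
        for r in spotter.pinpoint(p,t)[:4]: print(t,round(r["score"],2),np.round(r["centre"],1),np.round(atz(p,r["centre"],Z[t])[0],1))
E
python3 - <<'E'
from h import *
s,p=wrist();print(s["clock"],s["tool_pos"],s["eef_rot"],p["origin"],p["rotation"]);pts(p);save(p,"w1");np.save("w1.npy",p,allow_pickle=True)
E
```

```text
2.6 [555.46924968 -74.60625831 389.73421854] [ 1.79945475e+02 -1.41471241e-02  1.61492276e+02] [483.52927874 -52.23698854 553.15683793] [ 1.63832368e+02 -1.31586535e-02  7.15183705e+01]
index_bar 0.6 [268.2 104. ] [506.2 -28.5  11. ]
index_end 0.68 [314.7 188.5] [659.4   3.2  21. ]
long_bolt_mid 0.81 [200.7 247.4] [ 692.6 -208.8   38. ]
short_bolt_mid 0.57 [423.9 168.8] [683.2 180.2  22. ]
```

View pics/w1.png

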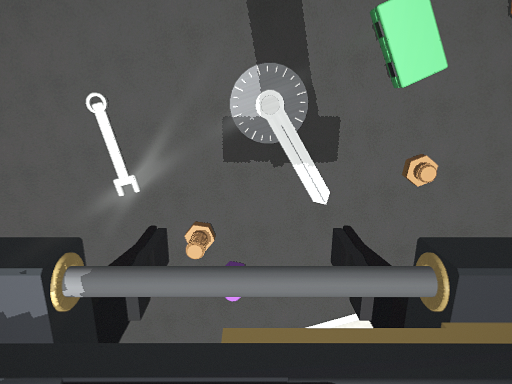

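The wrist view shows the long bolt (shank visibly tall) at (200,240), the short one at (424,170), the bar from (270,103) to (325,200), and purple partly hidden at (234,280). Next I'll refine the axes from depth.

```bash
cat >> h.py <<'E'
def cloud(p):
    v,u=np.mgrid[:384,:512]; d=ray(p,np.c_[u.ravel(),v.ravel()])
    return (np.array(p["origin"])+(d*p["range_z"].reshape(-1,1))@R(p["rotation"]).T).reshape(384,512,3)
def geom(p,verbose=True):
    C=cloud(p); im=p["image"].astype(int); ok=p["range_z"]>0
    hsv=cv2.cvtColor(p["image"],cv2.COLOR_RGB2HSV)
    X,Y,Zc=C[...,0],C[...,1],C[...,2]
    br=ok&(hsv[...,0]>5)&(hsv[...,0]<22)&(hsv[...,1]>90)&(np.hypot(X-685,Y+205)<50)
    for a,b in((10,30),(62,85)):
        m=br&(Zc>a)&(Zc<b); q=C[m]; 
        if len(q): print("bolt z",a,b,len(q),q.mean(0).round(1),((q.max(0)+q.min(0))/2).round(1))
    r=np.hypot(X-505,Y+32)
    q=C[ok&(Zc>26)&(Zc<45)&(r<205)&(hsv[...,1]<60)&(hsv[...,2]>120)]
    print("bar",len(q),np.median(q[:,2]))
    if len(q)>20:
        (cx,cy),(w,h),a=cv2.minAreaRect(q[:,:2].astype(np.float32)); print("rect",cx,cy,w,h,a)
        e=q[(np.hypot(q[:,0]-505,q[:,1]+32)>40)&(np.hypot(q[:,0]-505,q[:,1]+32)<165)]
        vx,vy,x0,y0=cv2.fitLine(e[:,:2].astype(np.float32),cv2.DIST_L2,0,.01,.01).ravel()
        print("line deg",np.degrees(np.arctan2(vy,vx))%180,"through",x0,y0)
    # plate: circle fit
    q=C[ok&(Zc>5.5)&(Zc<13)&(r<75)]
    if len(q)>20: (c,rad)=cv2.minEnclosingCircle(q[:,:2].astype(np.float32)); print("plate",len(q),c,rad)
E
python3 - <<'E'
from h import *
p=np.load("w1.npy",allow_pickle=True).item();print("wrist");geom(p)
C=cloud(p);print("mat z",np.median(C[150:230,20:80,2]))
p=imaging.read_camera("top");print("top");geom(p);C=cloud(p);print("mat z",np.median(C[240:290,250:330,2]));np.save("t1.npy",p,allow_pickle=True)
p=imaging.read_camera("scene");print("scene");geom(p)
from cv2 import resize
w=np.load("w1.npy",allow_pickle=True).item()["image"]
a=cv2.resize(w[60:300,160:360],None,fx=2.4,fy=2.4,interpolation=cv2.INTER_CUBIC);cv2.imwrite("pics/c1.png",a[:,:,::-1])
E
```

```text
wrist
bolt z 10 30 333 [ 673.1 -203.5   21.1] [ 680.5 -209.7   20.1]
bolt z 62 85 285 [ 678.6 -207.7   72.3] [ 680.2 -209.    69.2]
bar 2512 32.36164478006839
rect 584.5418090820312 -7.422050476074219 203.97265625 43.29618453979492 14.751778602600098
line deg 12.075765 through 602.14124 -6.597232
plate 3992 (505.05523681640625, -31.889326095581055) 74.88003540039062
mat z 4.487170306586336
top
bolt z 10 30 58 [ 672.8 -203.7   20.1] [ 682.4 -206.6   20.7]
bolt z 62 85 65 [ 678.4 -204.5   70.6] [ 679.5 -205.1   69.9]
bar 74 31.25125117944151
rect 576.70166015625 1.7210445404052734 65.27948760986328 20.67908477783203 0.24142874777317047
line deg 4.0865574 through 582.0774 0.42685986
plate 171 (507.153564453125, 12.619440078735352) 57.084930419921875
mat z 5.336896435572612
scene
bolt z 10 30 142 [ 690.9 -200.5   19.1] [ 684.2 -206.2   19.7]
bolt z 62 85 82 [ 686.2 -204.4   69.4] [ 684.8 -205.4   68.2]
bar 524 30.268494510804828
rect 588.0537109375 -2.7878952026367188 198.8789825439453 40.52651596069336 14.12266731262207
line deg 12.082155 through 604.4558 -2.1223493
plate 549 (502.20086669921875, -29.922163009643555) 71.36407470703125
```

View pics/c1.png

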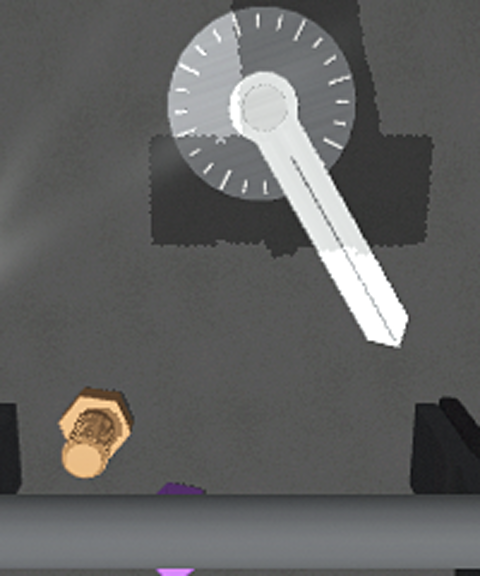

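Run:
```python
from h import *
p=np.load("w1.npy",allow_pickle=True).item()
for n,px,z in(("cap",(270.4,104.6),33),("disc",(268.7,103.1),9),("shank",(194.6,251.7),73),("head",(200,236.7),21),("tip",(326.5,203.5),31)): print(n,atz(p,[px],z)[0].round(1))
```

```text
cap [507.1 -26.6  33. ]
disc [505.2 -27.2   9. ]
shank [ 682.3 -210.    73. ]
head [ 680.1 -207.9   21. ]
tip [687.1  13.8  31. ]
```

The right-hand bronze bolt is confirmed as the long one. The pin is at about (506,-27) and the bolt at about (681.5,-209), which gives a bearing near -46°. The bar is now at about +12.5°. I'll straddle the bar end with partly open jaws, across the bar.

>>> move_arm(
  motion=[
    [0.04,0.03,-0.08,0,0,0.05,0.6],
    [0.08,0.06,-0.16,0,0,0.1,0.6],
    [0.12,0.1,-0.25,0,0,0.15,0.6],
    [0.16,0.134,-0.34,0,0,0.172,0.6],
    [0.16,0.134,-0.42,0,0,0.172,0.6],
    [0.16,0.134,-0.48,0,0,0.172,0.6],
    [0.16,0.134,-0.48,0,0,0.172,0.6],
    [0.16,0.134,-0.48,0,0,0.172,0.6],
  ],
)

```text
clock: 3.95
tool_pos: [652.7, 5.0, 103.4]
eef_rot: [-180.0, 0.1, -167.6]
force: [0.6, 0.2, 0.9]
grip_width: 52.4
```

Run:
```python
from h import *
s,p=wrist();print(s["clock"],s["tool_pos"],s["eef_rot"],s["grip_width"]);save(p,"w2")
```

```text
3.95 [652.65985953   4.974117   103.36717266] [-1.79976245e+02  1.46580556e-01 -1.67584335e+02] 52.43099945035615
```

View pics/w2.png

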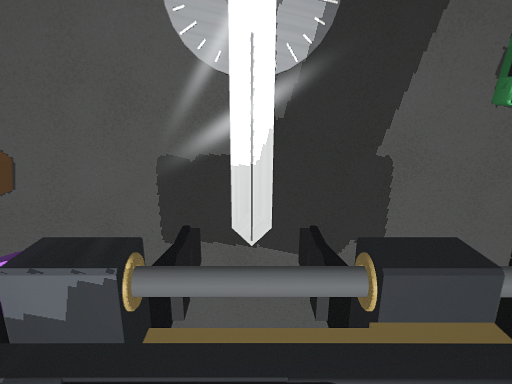

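The bar lies vertically in the picture at column 251 (tip 252,245), centred between the fingers (centre about 250). I'll go down to straddle it.

>>> move_arm(
  motion=[
    [0,0,-0.06,0,0,0,0.6],
    [0,0,-0.11,0,0,0,0.6],
    [0,0,-0.14,0,0,0,0.6],
    [0,0,-0.15,0,0,0,0.52],
    [0,0,-0.15,0,0,0,0.52],
  ],
)

```text
clock: 4.62
tool_pos: [652.1, 4.8, 12.5]
eef_rot: [-180.0, 0.1, -167.6]
force: [-0.0, 0.4, 0.4]
grip_width: 45.9
```

>>> move_arm(
  motion=[
    [0.005,-0.031,0,0,0,-0.04,0.52],
    [0.006,-0.062,0,0,0,-0.08,0.52],
    [0.003,-0.094,0,0,0,-0.12,0.52],
    [-0.004,-0.124,0,0,0,-0.16,0.52],
    [-0.015,-0.154,0,0,0,-0.2,0.52],
    [-0.03,-0.182,0,0,0,-0.24,0.52],
    [-0.047,-0.208,0,0,0,-0.28,0.52],
    [-0.047,-0.208,0,0,0,-0.28,0.52],
  ],
)

```text
clock: 5.62
tool_pos: [623.5, -121.2, 13.1]
eef_rot: [180.0, 0.1, 142.0]
force: [-0.3, -0.7, -0.1]
grip_width: 45.4
```

Run:
```python
from h import *
s,p=wrist();print(s["clock"],s["tool_pos"],s["eef_rot"],s["grip_width"],s["force"]);save(p,"w3")
```

```text
5.625 [ 623.46834502 -121.24990719   13.05499836] [1.79977797e+02 1.09474048e-01 1.41972147e+02] 45.39894576086822 [-0.27182618 -0.6748251  -0.07087184]
```

View pics/w3.png

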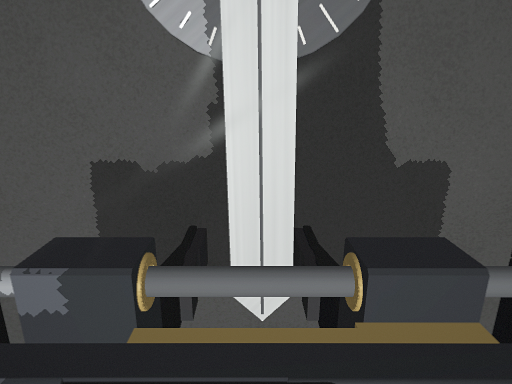

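The bar follows, pressed against the trailing (right) finger: bar centre is column 263 against finger centre 250. That puts it at about -36°. I'll push on a little short of the target, lift and look.

>>> move_arm(
  motion=[
    [-0.008,-0.009,0,0,0,-0.015,0.52],
    [-0.017,-0.019,0,0,0,-0.033,0.52],
    [-0.027,-0.029,0,0,0,-0.05,0.52],
    [-0.027,-0.029,0,0,0,-0.05,0.52],
    [-0.027,-0.029,0,0,0,-0.05,0.52],
  ],
)

```text
clock: 6.3
tool_pos: [606.4, -137.5, 11.4]
eef_rot: [-179.9, -0.0, 133.0]
force: [0.2, 0.7, 0.8]
grip_width: 45.3
```

>>> move_arm(
  motion=[
    [0,0,0,0,0,0,0.7],
    [0,0,0.05,0,0,0,0.7],
    [0,0,0.12,0,0,0,0.7],
    [-0.07,0.07,0.22,0,0,0,0.7],
    [-0.14,0.14,0.32,0,0,0,0.7],
    [-0.2,0.2,0.4,0,0,0,0.7],
    [-0.2,0.2,0.45,0,0,0,0.7],
    [-0.2,0.2,0.45,0,0,0,0.7],
  ],
)

```text
clock: 7.3
tool_pos: [487.7, -15.9, 285.1]
eef_rot: [179.6, 0.1, 133.2]
force: [-0.2, -0.5, -1.0]
grip_width: 60.9
```

Run:
```python
from h import *
s,p=wrist();print(s["clock"],s["tool_pos"],s["eef_rot"]);pts(p);geom(p);save(p,"w4");np.save("w4.npy",p,allow_pickle=True)
```

```text
7.3 [487.65157211 -15.90961242 285.06813252] [1.79629210e+02 1.20252513e-01 1.33183936e+02]
index_bar 0.92 [251.  170.3] [505.8 -31.   11. ]
index_end 0.79 [257.4 280.3] [ 622.7 -141.7   21. ]
long_bolt_mid 0.94 [255.1 343.3] [ 685.3 -213.1   38. ]
short_bolt_mid 0.82 [465.  147.9] [684.7 180.4  22. ]
bolt z 10 30 313 [ 669.6 -196.8   19.5] [ 674.2 -204.2   18.7]
bar 2636 32.478571094280824
rect 532.8300170898438 -14.624313354492188 101.56841278076172 338.5839538574219 18.691036224365234
line deg 133.86838 through 566.17676 -88.606026
plate 5187 (504.70745849609375, -32.10736846923828) 74.9294662475586
```

View pics/w4.png

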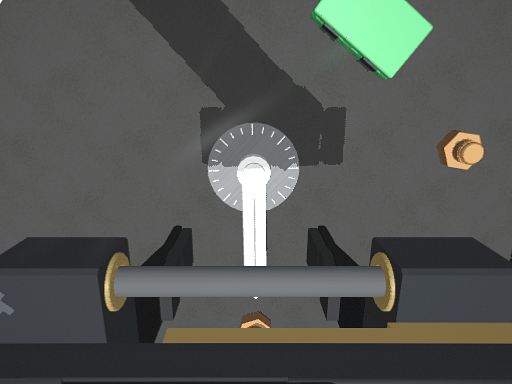

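The bar (column 254 at the pin, 256 at the tip) points at the bolt head (256,322), which is mostly hidden by the gripper. I'll take one unobstructed view to verify.

>>> move_arm(
  motion=[
    [0.02,-0.03,0.07,0,0,0.05,0.7],
    [0.04,-0.06,0.13,0,0,0.1,0.7],
    [0.06,-0.1,0.19,0,0,0.155,0.7],
    [0.06,-0.1,0.19,0,0,0.155,0.7],
    [0.06,-0.1,0.19,0,0,0.155,0.7],
    [0.06,-0.1,0.19,0,0,0.155,0.7],
  ],
)

```text
clock: 8.3
tool_pos: [522.3, -76.5, 393.8]
eef_rot: [-179.9, -0.2, 160.9]
force: [0.0, -0.0, -0.3]
grip_width: 61.0
```

Run:
```python
from h import *
s,p=wrist();print(s["clock"],s["tool_pos"],s["eef_rot"]);pts(p);geom(p);save(p,"w5");np.save("w5.npy",p,allow_pickle=True)
a=cv2.resize(p["image"][60:300,120:360],None,fx=2.5,fy=2.5,interpolation=cv2.INTER_CUBIC);cv2.imwrite("pics/c5.png",a[:,:,::-1])
```

```text
8.3 [522.32839048 -76.47936622 393.80339042] [-179.93306813   -0.20248447  160.92323467]
index_bar 0.73 [276.3 126.9] [510.5 -28.8  11. ]
index_end 0.97 [235.4 210.8] [ 620.8 -138.1   21. ]
long_bolt_mid 0.93 [209.1 264.5] [ 693.1 -211.5   38. ]
long_bolt_mid 0.77 [242.1 296.9] [ 772.1 -178.8   38. ]
short_bolt_mid 0.57 [426.8 183.9] [679.4 177.8  22. ]
bolt z 10 30 323 [ 672.7 -204.1   20.9] [ 679.6 -209.5   19.9]
bolt z 62 85 124 [ 671.8 -205.3   70.3] [ 676.  -207.7   68.9]
bar 2394 32.362685466864946
rect 560.5283203125 -87.886962890625 42.47766876220703 204.18333435058594 42.09487533569336
line deg 134.10791 through 577.56586 -100.8673
plate 3730 (504.9930419921875, -32.059139251708984) 74.92369842529297
```

View pics/c5.png

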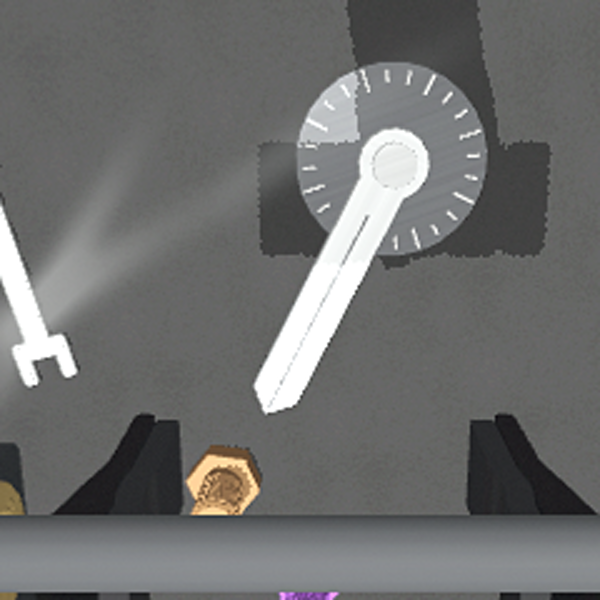

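The crop shows the bar from pin cap (396,165) to tip (269,412), the head centre at about (224,483), and purple out of line at (308,595). Now to turn that into angles.

Run:
```python
from h import *
p=np.load("w5.npy",allow_pickle=True).item()
f=lambda x,y,z:atz(p,[(120+x/2.5,60+y/2.5)],z)[0]
g=lambda a,b:np.degrees(np.arctan2(*(b-a)[1::-1]))
cap=f(396,165,33);disc=f(392,159,9);tip=f(269,412,31);line=f(368,216,31);head=f(224.5,483,21)
print(cap,disc,tip,head);print("bar",g(cap,tip),g(line,tip),g(disc,tip),"bolt",g(cap,head),g(disc,head),g(tip,head))
# bolt head: mask of bronze near z=21 -> hexagon enclosing
t=imaging.read_camera("top")
hs=cv2.cvtColor(t["image"],cv2.COLOR_RGB2HSV);Ct=cloud(t)
for n in("index_bar","long_bolt_mid"):
    for r in spotter.pinpoint(t,n)[:3]: print(n,r["score"],atz(t,r["centre"],Z[n])[0])
for r in spotter.pinpoint(t,"index_end")[:3]: print("end",r["score"],atz(t,r["centre"],21)[0])
```

```text
[507.86257867 -26.32067225  33.        ] [505.96791328 -26.37361847   9.        ] [ 636.90512507 -157.42728384   31.        ] [ 680.68699216 -207.62612031   21.        ]
bar -45.45458437417486 -45.1349600189405 -45.02546767251879 bolt -46.371910898320095 -46.05147589356973 -48.90607301370887
index_bar 0.8 [317.27987189 388.49220646  11.        ]
index_bar 0.58 [ 265.74979381 -453.58205297   11.        ]
long_bolt_mid 0.53 [ 674.6624687  -209.42636752   38.        ]
end 0.93 [ 416.28612316 -483.87530334   21.        ]
end 0.87 [492.81470773 366.24543358  21.        ]
```

```bash
python3 -c "
from h import *
s=ctrl.observe();print(s['clock'],s['force'],np.abs(s['joint_vel']).max());print(job.sign_off())"
```

```text
8.75 [ 0.16978775 -0.09286309 -0.29233272] 0.14152444141041975
the job is handed in; nothing more can be done
None
```

The index bar now points at the longer bronze bolt, the one on the robot's right, and I handed the job in at 8.75 s. I straddled the bar's end with half-open jaws, pushed it from about +12° to about -46° around its pin, opened the jaws and lifted clear.

- **Bar bearing:** the last wrist views gave -45.9° to -46.1° from a line fit to the depth points. My own pixel picks gave -45.0° to -45.5°.
- **Bolt bearing:** about -46.0° to -46.4° from the pin. The bar is therefore within about 1° of it, close to what the 2 mm calibration allows. I left it there rather than nudge it again.
- **Bolts:** by the wrist camera, both bronze bolts stand where they were, within measuring error. The robot touches nothing, and the forces shown after each move were about 1 N or less.
- **Disagreements:** the bolt's bearing measured from the bar's tip was -48.9°. I discounted it because that distance is short, about 67 mm, so a 2 mm error shifts it a lot. In the last top-camera check the networks missed the bar, so only the wrist camera confirms the final bar angle.

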